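# Pull the wrong cell from the tester with sprung tongs

## Task

A yellow-sleeved cell of the wrong batch sits at the bottom of one of the three test wells: take the orange sprung tongs from their holder, squeeze them on the yellow cell down in its well, lift it out and stand it upright on the floor of the red reject tray beside the yellow cell already there. Then put the tongs back in their holder, jaws down, let go of them, and press the green start button fully down and release it to test the two blue cells. The cells are live, so never touch one with the gripper or arm itself; do not disturb the blue cells, the cell already in the tray or the wrapped battery pack, leave the red stop button alone, and do not press start before the cell is in the tray and the tongs are back.

Things in the scene. Friction and masses are not known exactly. Their poses are not given: they have to be found in the camera images.
- tester: Fixed white bench tester, a block 125 mm (x) by 330 mm (y), 130 mm high; origin at the centre of its underside, on the table. Three round wells with black collars open in its flat top at its x 0 and y -115, -35 and +45 mm. A cell stands in each on a floor at z 10 mm, in a round recess 31 mm wide and 5 mm deep, so the cells' tops are at z 75 mm, 55 mm below the mouths.
- well0 (a point): Centre of the mouth (60 mm in diameter, 130 mm above the table) of the well at the tester's y -115 mm; the well keeps this width down to the recess.
- well1 (a point): Centre of the mouth of the well at the tester's y -35 mm.
- well2 (a point): Centre of the mouth of the well at the tester's y +45 mm.
- cell_wrong: The wrong cell: upright cylinder with a yellow sleeve and steel ends, 26 mm in diameter, 65 mm tall, 88 g; in one of the three wells, which one varies. Origin at the centre of its underside, z along its axis, up.
- cell_good1: Good cell, blue sleeve, same size and origin, standing in another well.
- cell_good2: Good cell, blue sleeve, same size and origin, standing in the remaining well.
- tray: Fixed red open reject tray, 110 mm (x) by 200 mm (y), 30 mm high, walls and floor 4 mm thick; origin at the centre of its underside on the table, so its floor is at z 4 mm.
- cell_old: Earlier reject: yellow-sleeved cell of the same size standing loose in the tray, anywhere within 20 mm (tray x) and 50 mm (tray y) of the tray's middle; origin at the centre of its underside.
- holder: Fixed grey tongs holder on a dark 90 by 120 mm foot: an upright pocket open at the top, 50 mm (x) by 92 mm (y) outside and 80 mm high, 6 mm walls (38 by 80 mm inside), floor at z 6 mm; origin at the centre of its underside on the table.
- tongs: Orange sprung tongs, 87 g, 165 mm tall, standing jaws down in the holder. Origin midway between the jaw tips at their lower end, z up; the hinge is at z 159 mm. The two arms lie to +y and -y and close along y. At rest the jaws (20 mm tall, 18 mm wide along x, shallow V) are 51 mm apart inside, 62 mm over their backs, and they spring open when released.
- tongs_grip (a point): Midway between the two grip flats, 118 mm above the tongs' origin, 41 mm below the hinge: a good TCP. Flats: black-ribbed, 18 mm wide, z 98 to 140 mm of the tongs, about 46 mm over their backs at rest (a little wider below); 42 mm and parallel with the jaws 37 mm apart: pinched so, the tongs are firmly held and pass into a well around a cell; about 39 mm with the jaws on a cell.
- tongs_left: The +y arm of the tongs; origin on the hinge, axes as the tongs' at rest, turning about x as it closes (0.08 rad on a cell). Both arms move alike; about 4 N on each flat starts to close them, 10 N brings them onto a cell, more grips it; the jaws move about 3.5 times as far as the flats.
- tongs_right: The -y arm of the tongs; likewise.
- start (a joint): Green spring push button, 28 mm in diameter, travel 6 mm, 5 N fully down; value = how far pressed (m), 0 when up.
- start_top (a point): Centre of the top of the green start button (moves with it); it lies on the tester's top at the tester's x -32, y +122 mm and is pressed straight down.
- stop (a joint): Red stop button beside it, same kind; to be left alone. Value = how far pressed (m).
- stop_top (a point): Centre of the top of the red stop button, at the tester's x +34, y +122 mm.
- pack: Loose battery pack wrapped in white with a black top, 150 by 65 mm and 95 mm high, 0.95 kg, standing beside the tester; origin at the centre of its underside.

How it is judged:
By the outcome, as a careful person would: the job done as asked, in the order asked, and still so for the second after the job is handed in, with the robot touching nothing.
It also fails if it takes over 64 s, if anything falls off the work surface, if the arm or the gripper's body presses on something with over 40 N, if the wrist force passes 120 N, or if a joint passes its speed limit or range.

## Robot

A 7-joint arm with a two-finger parallel gripper is mounted at the origin on the work surface. World frame = base frame: x ahead of the robot, y to its left, z up, the work surface at z = 0. Lengths are in mm, angles in degrees, forces in N, time in s.
With the tool pointing down it reaches from about 400 to 900 mm from the base axis. Payload 5.5 kg.
Tool frame: the origin (TCP) lies between the finger pads, 19 mm behind the fingertips; this is the grasp point; z points along the fingers, y is the line along which they close (so a half turn about z gives the same grasp; the last joint's range is limited). The gripper opens to 92 mm and grips with 3 to 60 N. Pads are 19 mm wide; open, the fingers measure 130 mm over their backs; the gripper's body (75 mm by 190 mm) begins 47 mm behind the grasp point.
Start: joints at [80.569, 28.699, -24.465, 88.831, 12.651, 65.22, -12.049], TCP at [269.697, -591.408, 245.529] pointing down, gripper open.
Joint ranges: [-164.97, 164.97], [-17.58, 116.51], [-87.97, 89.64], [11.32, 138.91], [-80.73, 260.73], [10.89, 115.49], [-147.41, 147.41]. Speed limits (degrees/s): [147.25, 147.25, 180, 180, 180, 180, 180].

## Interface

Orientations are given as a 3x3 rotation matrix whose columns are the frame's x, y, z axes.
In Python, from station import r gives the robot as it stands.
- The arm moves only by the tool carry_out, never from a script. Its argument "moves" is a list of rows, each a list of 2 entries, a list of its own where there are three numbers: the shift along the tool's x, y, z in m, then the turn about the tool's z in degrees. In form: [[[dx, dy, dz], yaw], ...]. A call has 1 to 5 rows; each row shifts and turns the commanded pose from where the row before left it, along the tool's axes as they then stand; what a row does not reach is not made up. A row lasts 1/12 s, in which the tool goes at most 41.7 mm and 7.16 degrees, less where a joint would pass 70% of its speed; a pose out of reach is approached as far as the arm can. A call is refused whole if a number of a shift passes 0.0417 or a number of a turn 7.16, either way. A call with a gripper value outside its range is refused whole. "jaw" is the finger opening in m, from 0 to 0.0918, set as the call begins (left out, the last holds). The fingers move at their own pace and stop on an object; the grip force is fixed at half the most. Time passes only in rows, so rows that do not move let the fingers close. It gives the time, the measured TCP pose, the force, the opening and the grip force at its end, in the units of the state.
- r.get_obs(): the state, without advancing time (a new reading comes with each control period).
- r.grab_frame(name): name is "scene" or "top"; returns a dict with "img" (400x640x3 uint8, red, green, blue), "intrinsics" (3x3 intrinsics, pixels), "pose" (4x4, takes a point from camera to world coordinates). Camera axes: x right, y up, looking along -z (the intrinsics and any distortion apply to the point x, -y, -z); pixel columns grow to the right and rows downward; lengths in mm; the calibration is good to about 2 mm. A picture is of the moment at which its call begins. There is no depth.
- r.finish_job(): hands the job in; it is judged then, once.
The state is a dict: "time_s": time; "joint_pos": joint angles; "dq": joint speeds; "joint_efforts": joint torques, N m; "tool_pos": TCP position; "tcp_rot": TCP orientation; "ft_force": force on the tool from outside, world axes, zero at the start; "wrist_torque": the same for the moment, N m; "gripper_width": finger opening in mm; "finger_force": force on a finger pad.
Only numpy, scipy, OpenCV 4.12 (cv2) and the standard library are available. Lean on these libraries where they do the work, as an engineer would, in place of code of your own. Each camera call takes 0.05 s, during which the arm holds its last target. There are 200 camera calls.

## Working session

There is one attempt and no reset: what is moved stays moved. The work goes in short steps, Python scripts to look and compute and a tool call to move; the robot and the scene stay as the last step left them, time stands still between calls to the robot, and variables do not carry over. Pictures are saved under pics/ and viewed, at most 10 in all, crops included, and the job is handed in when it is done.

Besides the shell and the picture viewer there is one more tool, called after "Call:" as name([rows], argument=value, ...), one row to a line, values as JSON. carry_out: Moves the arm, as the interface text tells. Its arguments: {"type":"object","properties":{"moves":{"type":"array"},"jaw":{"type":"number"}},"required":["moves"]}

```bash
ls; mkdir -p pics; python3 - <<'E'
from station import r
import cv2,numpy as np
np.set_printoptions(suppress=True,precision=3)
o=r.get_obs();print(o['time_s'],o['tool_pos'],o['tcp_rot'],o['gripper_width'])
for n in('scene','top'):
    f=r.grab_frame(n);cv2.imwrite(f'pics/{n}0.png',f['img'][:,:,::-1]);np.savez(f'{n}0.npz',**f)
    print(n,f['intrinsics'],f['pose'],[k for k in f])
E
```

```text
pics
0.0 [ 269.35  -590.825  244.473] [[ 0.91   0.415 -0.001]
 [ 0.415 -0.91   0.002]
 [ 0.    -0.002 -1.   ]] 92.0228290877557
scene [[424.567   0.    316.245]
 [  0.    424.567 195.044]
 [  0.      0.      1.   ]] [[   0.123   -0.572    0.811 1311.146]
 [   0.992    0.055   -0.112  -72.161]
 [   0.019    0.818    0.575  656.797]
 [   0.       0.       0.       1.   ]] ['img', 'intrinsics', 'pose']
top [[505.003   0.    308.429]
 [  0.    505.003 197.954]
 [  0.      0.      1.   ]] [[  -0.014    0.998   -0.057  465.652]
 [  -1.      -0.012    0.025   64.044]
 [   0.024    0.058    0.998 1346.27 ]
 [   0.       0.       0.       1.   ]] ['img', 'intrinsics', 'pose']
```

View pics/scene0.png

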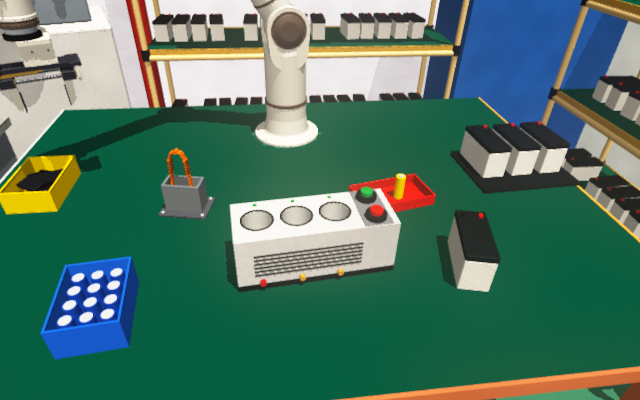

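View pics/top0.png

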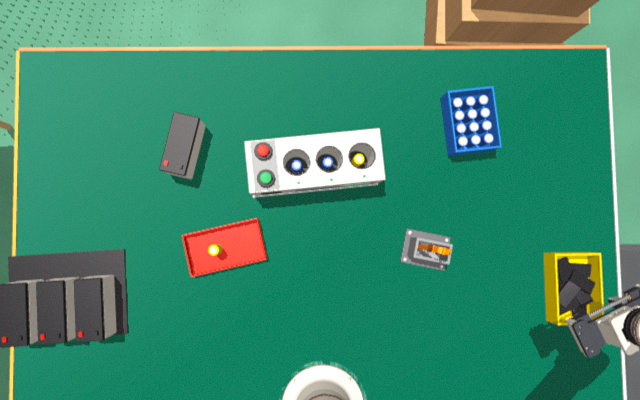

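The top view shows the yellow cell in the well at pixel (359,158), which is well0. The buttons are at the +y end: green (265,178), red (263,150). The holder with the tongs is at (427,250) and the tray at (225,248), with the old cell at (214,250). Next I'll enlarge these areas.

```bash
python3 - <<'E'
import cv2,numpy as np
t=cv2.imread('pics/top0.png');s=cv2.imread('pics/scene0.png')
def c(i,x,y,w,h,k):return cv2.resize(i[y:y+h,x:x+w],None,fx=k,fy=k,interpolation=cv2.INTER_CUBIC)
m=np.zeros((600,800,3),np.uint8)
def put(a,x,y):m[y:y+a.shape[0],x:x+a.shape[1]]=a
put(c(t,240,120,150,85,5)[:, :750],0,0)      # 750x425
cv2.imwrite('pics/m1.png',m[:425])
m[:]=0
put(c(t,395,222,64,56,6),0,0)   #384x336
put(c(t,178,212,95,70,4),400,0) #380x280
put(c(s,150,140,70,85,3),0,340) #210x255
put(c(s,345,165,100,60,4),220,340) #400x240
cv2.imwrite('pics/m2.png',m)
E
```

```text
(no output)
```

View pics/m1.png

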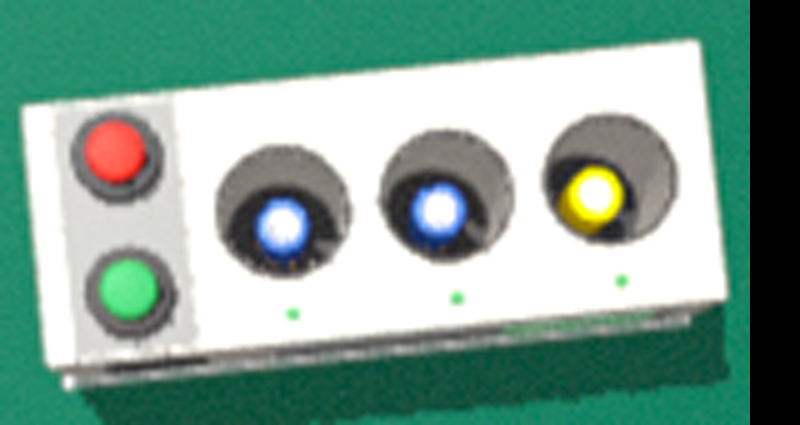

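View pics/m2.png

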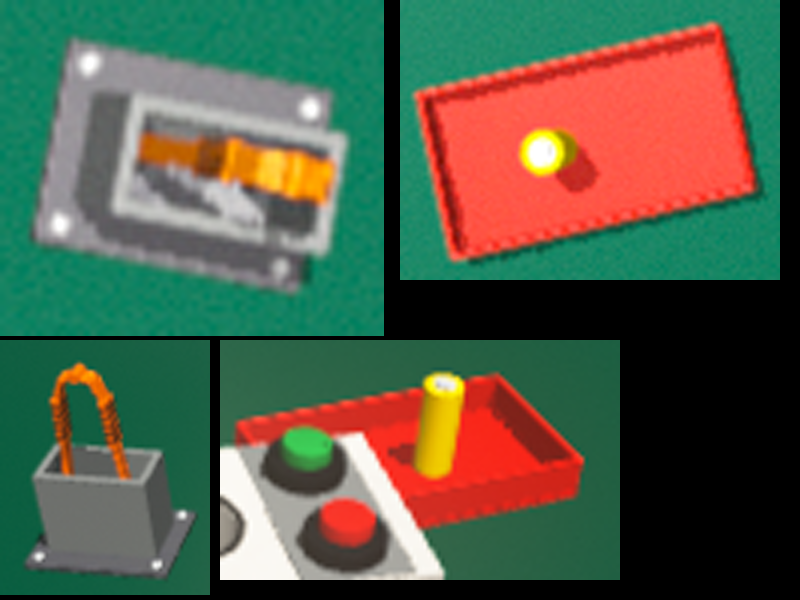

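m1: tester top corners at crop pixels (22,104), (700,40), (727,298), (48,368), with the wells and buttons clear. m2: holder rim, tray rim and old cell top are clear in the top crop, and the tongs' apex and flats are clear in the scene crop. Next I'll fit poses from both views.

```bash
cat > h.py <<'E'
import numpy as np,cv2
from scipy.optimize import least_squares
np.set_printoptions(suppress=True,precision=2)
F={n:dict(np.load(f'{n}0.npz')) for n in('scene','top')}
def proj(n,P):
    f=F[n];T=np.linalg.inv(f['pose']);c=np.asarray(P,float)@T[:3,:3].T+T[:3,3]
    c=c*[1,-1,-1];q=c@f['intrinsics'].T;return q[...,:2]/q[...,2:]
def ray(n,p):
    f=F[n];d=np.linalg.solve(f['intrinsics'],[p[0],p[1],1])*[1,-1,-1]
    return f['pose'][:3,3],f['pose'][:3,:3]@d
def onz(n,p,z):
    o,d=ray(n,p);return o+d*(z-o[2])/d[2]
def tri(ps,pt):
    o1,d1=ray('scene',ps);o2,d2=ray('top',pt)
    s=np.linalg.lstsq(np.c_[d1,-d2],o2-o1,rcond=None)[0];a=o1+s[0]*d1;b=o2+s[1]*d2
    return (a+b)/2,np.linalg.norm(a-b)
def Rz(a):c,s=np.cos(a),np.sin(a);return np.array([[c,-s,0],[s,c,0],[0,0,1]])
def fit(obs,x0,free=3):
    # obs: (cam,local pt,pixel); pose x,y,yaw(,z)
    def w(p,l):return Rz(np.radians(p[2]))@np.array(l,float)+[p[0],p[1],p[3] if free==4 else 0]
    def res(p):return np.concatenate([proj(n,w(p,l))-q for n,l,q in obs])
    s=least_squares(res,list(x0)[:free],loss='soft_l1');return s.x,res(s.x).reshape(-1,2)
def cr(u,v,k,ox,oy,mx=0,my=0):return ((u-mx+.5)/k-.5+ox,(v-my+.5)/k-.5+oy)
E
python3 - <<'E'
from h import *
T=lambda u,v:cr(u,v,5,240,120)
g=('top',(-32,122,140),T(128,290))
print('button tri',tri((367,191.75),T(128,290)),tri((377,210.5),T(113,152)))
for a,b in(((257,220),(610,178)),((297,215.5),(446,195)),((335,211),(283,211))):print('well',tri(a,T(*b)))
obs=[('top',(0,y,130),T(*p)) for y,p in((-115,(610,178)),(-35,(446,195)),(45,(283,211)))]
obs+=[('scene',(0,y,130),p) for y,p in((-115,(257,220)),(-35,(297,215.5)),(45,(335,211)))]
obs+=[('top',(sx*62.5,sy*165,130),T(*p)) for sx,sy,p in((1,1,(22,104)),(1,-1,(700,40)),(-1,-1,(727,298)),(-1,1,(48,368)))]
for fr in(3,4):
  for o in(obs,[q for q in obs if q[0]=='top']):
    p,e=fit(o,(600,0,0,0),fr);print('tester',p);print(e.round(1).tolist())
H=lambda u,v:cr(u,v,6,395,222)
ho=[('top',(sx*25,sy*46,80),H(*p)) for sx,sy,p in((1,1,(135,95)),(1,-1,(347,133)),(-1,-1,(325,250)),(-1,1,(112,213)))]
S=lambda u,v:cr(u,v,3,150,140,0,340)
# scene rim: (50,448) far-left,(162,452) far-right,(150,482) near-right,(36,475) near-left
hs=[('scene',(sx*25,sy*46,80),S(*p)) for sx,sy,p in((-1,-1,(50,448)),(-1,1,(162,452)),(1,1,(150,484)),(1,-1,(36,475)))]
for o in(ho,hs,ho+hs):
  p,e=fit(o,(400,-230,0,0),3);print('holder',p);print(e.round(1).tolist())
p,e=fit(ho+hs,(400,-230,0,0),4);print('holder4',p)
for q in((60,412),(110,412)):print('flat',onz('scene',S(*q),118))
print('apex scene z162',onz('scene',S(80,372),162))
R=lambda u,v:cr(u,v,4,178,212,400,0)
to=[('top',(sx*55,sy*100,30),R(*p)) for sx,sy,p in((1,1,(415,93)),(1,-1,(720,25)),(-1,-1,(757,188)),(-1,1,(457,260)))]
p,e=fit(to,(400,230,0,0));print('tray',p);print(e.round(1).tolist())
print('old cell top',tri((400.75,176),R(542,153)), 'on z69',onz('top',R(542,153),69),onz('scene',(400.75,176),69))
print('wrong top',onz('top',T(597,193),75))
E
```

```text
button tri (array([584.58, 137.05, 143.17]), np.float64(0.3222113003884265)) (array([651.  , 143.23, 142.56]), np.float64(0.6208131840825115))
well (array([638.31, -97.36, 127.07]), np.float64(0.5145228007242607))
well (array([630.87, -16.97, 126.55]), np.float64(0.01953385484059154))
well (array([623.83,  62.38, 126.77]), np.float64(0.0685797071499282))
tester [628.16  17.53   5.08]
[[0.1, -0.2], [0.2, -0.4], [0.0, -0.3], [0.2, -1.1], [-0.2, -1.2], [0.1, -1.1], [0.3, 0.4], [-0.3, 0.1], [-0.1, -0.7], [0.0, -1.1]]
tester [627.41  17.66   5.07]
[[0.1, 0.1], [0.2, -0.0], [-0.0, -0.0], [0.3, 0.7], [-0.4, 0.4], [-0.1, -0.4], [-0.0, -0.8]]
tester [627.92  17.48   5.06  -2.94]
[[-0.0, 0.1], [0.2, -0.1], [0.0, -0.1], [0.3, -0.1], [-0.2, -0.1], [-0.0, -0.1], [0.5, 0.7], [-0.5, 0.5], [-0.3, -0.5], [0.2, -1.0]]
tester [626.71  17.91   5.08   5.17]
[[0.3, 0.1], [0.2, -0.0], [-0.1, 0.0], [-0.1, 0.7], [-0.1, 0.3], [0.1, -0.3], [-0.3, -0.7]]
holder [ 402.57 -278.18  -11.12]
[[-0.5, -0.2], [0.0, 0.1], [0.5, 0.2], [0.0, -0.2]]
holder [ 407.92 -278.42   -7.28]
[[0.7, -0.1], [0.3, -0.8], [-0.3, -0.2], [-0.7, 2.1]]
holder [ 403.25 -278.46  -10.4 ]
[[-0.6, -0.2], [0.0, -0.4], [0.7, -0.2], [0.2, -0.2], [1.9, -1.6], [0.7, -1.2], [-0.9, -0.8], [-0.6, 0.4]]
holder4 [ 402.39 -279.18  -10.28   -3.19]
flat [ 384.44 -306.87  118.  ]
flat [ 388.11 -266.85  118.  ]
apex scene z162 [ 399.36 -281.71  162.  ]
tray [416.88 250.32  12.44]
[[0.6, 0.2], [-0.1, -0.5], [0.2, 0.2], [-0.7, 0.1]]
old cell top (array([411.07, 273.64,  64.79]), np.float64(0.7311244017943581)) on z69 [411.35 273.31  69.  ] [417.46 270.81  69.  ]
wrong top [638.09 -97.21  75.  ]
```

```bash
cat > ov.py <<'E'
from h import *
def overlay(pose,z0,out,imgs=None,ytop=(395,222,64,56),ysc=(150,140,70,85)):
    x,y,a=pose;ims=[]
    for n,(ox,oy,w,h),k in(('top',ytop,6),('scene',ysc,6)):
        im=F[n]['img'][oy:oy+h,ox:ox+w,::-1];im=cv2.resize(im,None,fx=k,fy=k,interpolation=cv2.INTER_CUBIC)
        for s in(1,-1):
            L=[(0,s*31,0),(0,s*31,20),(0,s*24,98),(0,s*23,140),(0,s*8,160),(0,0,165)]
            P=np.array(L)@Rz(np.radians(a)).T+[x,y,z0]
            q=(proj(n,P)-[ox,oy]+.5)*k-.5
            cv2.polylines(im,[q.round().astype(int)],False,(255,0,0) if s>0 else (255,0,255),1)
            for j in(2,3):cv2.circle(im,tuple(int(v) for v in q[j].round()),3,(255,255,0),1)
        ims.append(im)
    H=max(i.shape[0] for i in ims);ims=[cv2.copyMakeBorder(i,0,H-i.shape[0],0,0,cv2.BORDER_CONSTANT) for i in ims]
    cv2.imwrite(out,np.hstack(ims)[:600,:800])
E
python3 - <<'E'
from ov import *
overlay((402.5,-278.5,-11),6,'pics/ov1.png')
E
```

```text
(no output)
```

View pics/ov1.png

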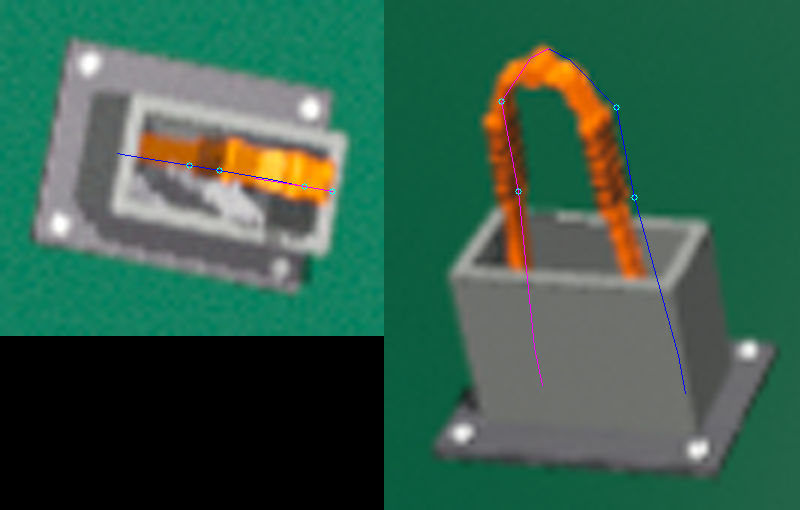

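The overlay shows the tongs at the assumed yaw, but about 7 mm toward -y and 3 mm toward +x of the pocket centre, so roughly (404,-285.5). First I'll turn 35° in place and shift toward it.

```bash
cat > go.py <<'E'
import sys,numpy as np
from station import r
np.set_printoptions(suppress=True,precision=2)
o=r.get_obs();R=np.array(o['tcp_rot']);p=np.array(o['tool_pos'])
yaw=np.degrees(np.arctan2(R[1,0],R[0,0]))
print('t',o['time_s'],'p',p,'yaw',yaw,'tilt z',R[:,2],'F',np.array(o['ft_force']),'w',o['gripper_width'],o['finger_force'])
a=[float(v) for v in sys.argv[1:]]
if len(a)>=3:
    if len(a)==4:  # future yaw: use ideal down frame
        c,s=np.cos(np.radians(a[3])),np.sin(np.radians(a[3]));R2=np.array([[c,s,0],[s,-c,0],[0,0,-1]]);print('turn',-(a[3]-yaw))
    else:R2=R
    print('tool delta mm',R2.T@(np.array(a[:3])-p))
E
python3 go.py 404 -285.5 230 -10.5
```

```text
t 0.1 p [ 269.39 -590.91  244.6 ] yaw 24.517130075128826 tilt z [-0.  0. -1.] F [-0.29  0.76  0.1 ] w 91.91467733072203 0.0
turn 35.017130075128826
tool delta mm [  76.7  -324.82   14.6 ]
```

Call:
carry_out([
  [[0,0,0],7],
  [[0,0,0],7],
  [[0,0,0],7],
  [[0,0,0],7],
  [[0,0,0],7],
], jaw=0.0918)

```text
time_s: 0.52
tool_pos: [269.5, -591.0, 244.9]
tcp_rot: [[0.982, -0.188, -0.0], [-0.188, -0.982, 0.001], [-0.001, -0.001, -1.0]]
ft_force: [0.4, -0.0, -0.2]
gripper_width: 91.7
finger_force: 0.0
```

Call:
carry_out([
  [[0.008,-0.036,0],0],
  [[0.008,-0.036,0],0],
  [[0.008,-0.036,0],0],
  [[0.008,-0.036,0],0],
  [[0.008,-0.036,0],0],
])

```text
time_s: 0.93
tool_pos: [342.0, -419.8, 245.1]
tcp_rot: [[0.983, -0.182, -0.0], [-0.182, -0.983, 0.001], [-0.001, -0.0, -1.0]]
ft_force: [1.1, -0.8, 0.2]
gripper_width: 92.0
finger_force: 0.0
```

Call:
carry_out([
  [[0.009,-0.036,0],0],
  [[0.009,-0.036,0],0],
  [[0.009,-0.036,0],0],
  [[0.009,-0.036,0],0],
  [[0,0,0],0],
])

```text
time_s: 1.35
tool_pos: [406.9, -278.5, 245.7]
tcp_rot: [[0.985, -0.171, 0.001], [-0.171, -0.985, 0.003], [0.001, -0.003, -1.0]]
ft_force: [-0.1, -0.5, -0.2]
gripper_width: 91.9
finger_force: 0.0
```

```bash
python3 go.py 404 -285.5 126
```

```text
t 1.35 p [ 406.87 -278.5   245.69] yaw -9.872603579993324 tilt z [ 0.  0. -1.] F [-0.09 -0.49 -0.23] w 91.88601244692866 0.0
tool delta mm [ -1.72   7.78 119.66]
```

Call:
carry_out([
  [[-0.002,0.008,0.02],0.6],
  [[0,0,0.03],0],
  [[0,0,0.03],0],
  [[0,0,0.02],0],
  [[0,0,0],0],
])

```text
time_s: 1.77
tool_pos: [396.8, -292.3, 141.4]
tcp_rot: [[0.981, -0.192, -0.007], [-0.192, -0.981, 0.005], [-0.007, -0.004, -1.0]]
ft_force: [-0.6, 0.3, -0.3]
gripper_width: 91.5
finger_force: 0.0
```

```bash
python3 go.py 404 -285.5 126;python3 - <<'E'
from station import r
import cv2,numpy as np
for n in('scene','top'):
    f=r.grab_frame(n);np.savez(f'{n}1.npz',**f)
s=np.load('scene1.npz')['img'][130:225,145:225,::-1];t=np.load('top1.npz')['img'][210:290,390:470,::-1]
cv2.imwrite('pics/g1.png',np.hstack([cv2.resize(a[:80],None,fx=5,fy=5,interpolation=cv2.INTER_CUBIC) for a in(s,t)]))
E
```

```text
t 1.7667 p [ 396.8  -292.3   141.38] yaw -11.081835632212929 tilt z [-0.01  0.01 -1.  ] F [-0.57  0.33 -0.26] w 91.53817829807637 0.0
tool delta mm [ 5.87 -8.   15.37]
```

View pics/g1.png

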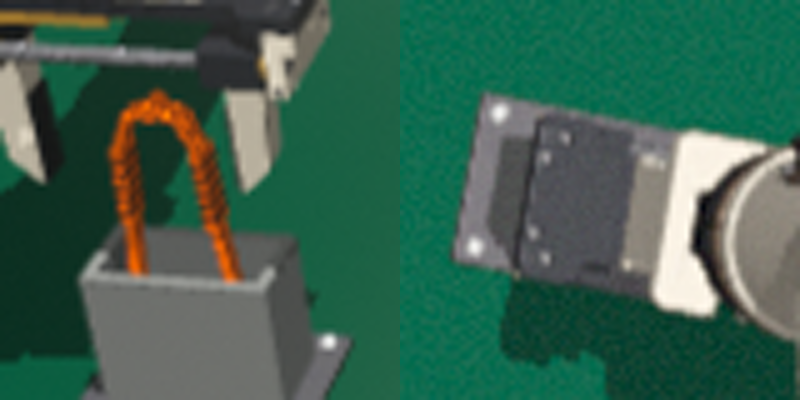

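The crop shows the tongs' arms between the two fingers, which are set a little back. I'll check that the reading has settled and that the projection agrees.

```bash
python3 go.py 404 -285.5 126;python3 - <<'E'
from h import *
from station import r
o=r.get_obs();R=np.array(o['tcp_rot']);p=np.array(o['tool_pos'])
for y in(-46,-65,46,65):
    q=p+R@[0,y,19];print(y,(proj('scene',q)-[145,130]+.5)*5)
for x,y in((404,-285.5),):
  for s in(1,-1):
    for z in(146,104):print('flat',(proj('scene',[x+s*23*np.sin(np.radians(10.5)),y+s*23*.983,z])-[145,130]+.5)*5)
E
```

```text
t 1.8667 p [ 399.59 -293.83  145.18] yaw -11.072161989795271 tilt z [-0.  0. -1.] F [0.27 0.68 1.26] w 91.7784845289008 0.0
tool delta mm [ 2.76 -9.   19.19]
-46 [240.15 175.95]
-65 [279.2  177.99]
46 [ 52.05 166.12]
65 [ 13.4 164.1]
flat [203.17 141.25]
flat [216.9  216.56]
flat [107.47 136.72]
flat [123.41 212.  ]
```

Call:
carry_out([
  [[0.003,-0.009,0],0],
  [[0,0,0.01],0],
  [[0,0,0.009],0],
  [[0,0,0],0],
  [[0,0,0],0],
])

```text
time_s: 2.28
tool_pos: [404.2, -285.7, 126.2]
tcp_rot: [[0.981, -0.192, -0.001], [-0.192, -0.981, 0.0], [-0.001, -0.0, -1.0]]
ft_force: [0.4, -0.2, 0.6]
gripper_width: 91.6
finger_force: 0.0
```

```bash
python3 go.py 404 -285.5 126
```

```text
t 2.2833 p [ 404.25 -285.72  126.16] yaw -11.076802335316323 tilt z [-0.  0. -1.] F [ 0.37 -0.25  0.57] w 91.58771346161096 0.0
tool delta mm [-0.29 -0.16  0.16]
```

Call:
carry_out([
  [[0,0,0],0],
  [[0,0,0],0],
  [[0,0,0],0],
  [[0,0,0],0],
  [[0,0,0],0],
], jaw=0.042)

```text
time_s: 2.7
tool_pos: [404.7, -286.0, 126.7]
tcp_rot: [[0.981, -0.192, 0.0], [-0.192, -0.981, -0.0], [0.0, 0.0, -1.0]]
ft_force: [-0.3, -0.5, -0.9]
gripper_width: 62.8
finger_force: 0.0
```

Call:
carry_out([
  [[0,0,0],0],
  [[0,0,0],0],
  [[0,0,0],0],
  [[0,0,0],0],
  [[0,0,0],0],
])

```text
time_s: 3.12
tool_pos: [404.6, -286.0, 126.5]
tcp_rot: [[0.981, -0.192, 0.0], [-0.192, -0.981, -0.0], [0.0, 0.0, -1.0]]
ft_force: [-0.7, 0.4, -0.9]
gripper_width: 42.5
finger_force: 8.7
```

Call:
carry_out([
  [[0,0,-0.01],0],
  [[0,0,-0.02],0],
  [[0,0,-0.03],0],
  [[0,0,-0.03],0],
  [[0,0,-0.03],0],
])

```text
time_s: 3.53
tool_pos: [404.4, -285.4, 248.3]
tcp_rot: [[0.981, -0.192, -0.0], [-0.192, -0.981, 0.001], [-0.0, -0.001, -1.0]]
ft_force: [-0.0, -1.0, -1.8]
gripper_width: 42.1
finger_force: 8.3
```

Call:
carry_out([
  [[0,0,-0.03],0],
  [[0,0,-0.02],0],
  [[0,0,-0.01],0],
  [[0,0,0],0],
  [[0,0,0],0],
])

```text
time_s: 3.95
tool_pos: [404.3, -285.8, 306.3]
tcp_rot: [[0.981, -0.192, -0.0], [-0.192, -0.981, -0.0], [-0.0, 0.0, -1.0]]
ft_force: [-0.7, -0.4, -1.4]
gripper_width: 42.4
finger_force: 8.3
```

```bash
python3 go.py 638.2 -97 290 5.07;python3 - <<'E'
from station import r
import cv2,numpy as np
f=r.grab_frame('scene');np.savez('scene1.npz',**f)
f=r.grab_frame('top');np.savez('top1.npz',**f)
s=np.load('scene1.npz')['img'][60:220,110:240,::-1]
cv2.imwrite('pics/g2.png',cv2.resize(s,None,fx=3.7,fy=3.7,interpolation=cv2.INTER_CUBIC))
E
```

```text
t 3.95 p [ 404.32 -285.79  306.25] yaw -11.095566484286215 tilt z [-0. -0. -1.] F [-0.7  -0.35 -1.44] w 42.388724748983634 8.301827162504196
turn -16.165566484286217
tool delta mm [ 249.65 -167.39   16.25]
```

View pics/g2.png

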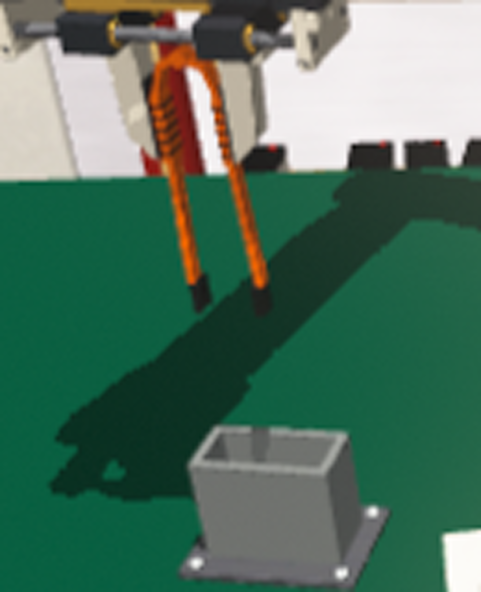

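```bash
python3 - <<'E'
from h import *
a=np.radians(-11.1)
c=np.array([404.3,-285.8,306.3-120])
yv=np.array([-np.sin(a),np.cos(a),0]);xv=np.array([np.cos(a),np.sin(a),0])
for s,obs in((-1,(203,308)),(1,(262,312))):
  for d in(0,10):
    q=c+s*yv*21.5+xv*d;print(s,d,proj('scene',q),cr(*obs,3.7,110,60))
print(proj('scene',c+[0,0,165]),cr(182,50,3.7,110,60))
# holder rim bias
hc=np.array([402.6,-278.2,80]);
for sx,sy,o in((-1,-1,(217,428)),(-1,1,(350,433)),(1,1,(328,470)),(1,-1,(190,463))):
  print(proj('scene',hc+xv*25*sx+yv*46*sy),cr(*o,3.7,110,60))
E
```

```text
-1 0 [163.3  141.75] (164.5, 142.8783783783784)
-1 10 [161.71 143.8 ] (164.5, 142.8783783783784)
1 0 [181.55 142.68] (180.44594594594594, 143.95945945945945)
1 10 [180.12 144.74] (180.44594594594594, 143.95945945945945)
[158.56  71.94] (158.82432432432432, 73.14864864864865)
[168.55 173.79] (168.28378378378378, 175.3108108108108)
[204.59 175.76] (204.22972972972974, 176.66216216216216)
[198.67 186.87] (198.28378378378378, 186.66216216216216)
[161.22 184.77] (160.98648648648648, 184.77027027027026)
```

Measured jaw tips and apex match the prediction to about 1 px, so the tongs are straight and centred in the grip. Moving over well0.

Call:
carry_out([
  [[0,0,0],-5.4],
  [[0,0,0],-5.4],
  [[0,0,0],-5.4],
  [[0,0,0],0],
  [[0.015,-0.01,0],0],
])

```text
time_s: 4.47
tool_pos: [415.6, -276.9, 304.7]
tcp_rot: [[0.997, 0.081, -0.004], [0.081, -0.997, 0.001], [-0.004, -0.001, -1.0]]
ft_force: [0.1, -1.1, -1.0]
gripper_width: 42.4
finger_force: 8.1
```

Call:
carry_out([
  [[0.025,-0.017,0],0],
  [[0.025,-0.017,0],0],
  [[0.025,-0.017,0],0],
  [[0.025,-0.017,0],0],
  [[0.025,-0.017,0],0],
])

```text
time_s: 4.88
tool_pos: [536.0, -177.7, 305.1]
tcp_rot: [[0.996, 0.086, -0.002], [0.086, -0.996, 0.001], [-0.002, -0.001, -1.0]]
ft_force: [0.2, 0.3, -0.2]
gripper_width: 42.3
finger_force: 8.1
```

Call:
carry_out([
  [[0.025,-0.017,0],0],
  [[0.025,-0.016,0],0],
  [[0.025,-0.016,0],0],
  [[0.025,-0.016,0],0],
  [[0.01,-0.007,0],0],
])

```text
time_s: 5.3
tool_pos: [640.6, -93.1, 304.6]
tcp_rot: [[0.996, 0.09, -0.001], [0.09, -0.996, 0.003], [-0.001, -0.003, -1.0]]
ft_force: [0.3, 0.5, -1.1]
gripper_width: 42.0
finger_force: 7.9
```

Call:
carry_out([
  [[0,0,0],0],
  [[0,0,0],0],
  [[0,0,0],0],
])

```text
time_s: 5.55
tool_pos: [637.6, -98.7, 305.6]
tcp_rot: [[0.996, 0.087, -0.002], [0.087, -0.996, -0.001], [-0.002, 0.001, -1.0]]
ft_force: [0.0, -0.3, -0.8]
gripper_width: 42.2
finger_force: 7.9
```

```bash
python3 go.py 638.2 -97 265
```

```text
t 5.55 p [637.64 -98.73 305.56] yaw 4.9827229190254085 tilt z [-0. -0. -1.] F [ 0.   -0.29 -0.79] w 42.212134587686386 7.894301265478134
tool delta mm [ 0.8  -1.7  40.56]
```

Call:
carry_out([
  [[0.001,-0.002,0.02],0],
  [[0,0,0.02],0],
  [[0,0,0],0],
  [[0,0,0],0],
  [[0,0,0],0],
])

```text
time_s: 5.97
tool_pos: [639.5, -96.5, 267.6]
tcp_rot: [[0.996, 0.087, 0.001], [0.087, -0.996, -0.001], [0.001, 0.001, -1.0]]
ft_force: [0.1, 0.3, -0.3]
gripper_width: 42.1
finger_force: 7.9
```

```bash
python3 go.py 638.2 -97 160;python3 - <<'E'
from h import *
from station import r
o=r.get_obs();p=np.array(o['tool_pos']);a=np.radians(5)
f=r.grab_frame('scene');im=f['img'][110:270,180:330,::-1]
k=3.7;im=cv2.resize(im,None,fx=k,fy=k,interpolation=cv2.INTER_CUBIC)
yv=np.array([-np.sin(a),np.cos(a),0]);xv=np.array([np.cos(a),np.sin(a),0])
pts=[p-[0,0,120]+s*yv*21.5 for s in(1,-1)]
t=np.linspace(0,2*np.pi,40);ring=np.array([[638.2+30*np.cos(u),-97+30*np.sin(u),130] for u in t])
D=lambda P:((proj('scene',P)-[180,110]+.5)*k).astype(int)
for q in pts:cv2.circle(im,tuple(int(v) for v in D(q)),3,(255,0,255),1)
cv2.polylines(im,[D(ring)],True,(255,0,0),1)
cv2.imwrite('pics/g3.png',im)
E
```

```text
t 5.9667 p [639.49 -96.49 267.59] yaw 4.999672980969341 tilt z [ 0. -0. -1.] F [ 0.06  0.29 -0.3 ] w 42.066016363232414 7.892027199268341
tool delta mm [ -1.41   0.31 107.59]
```

View pics/g3.png

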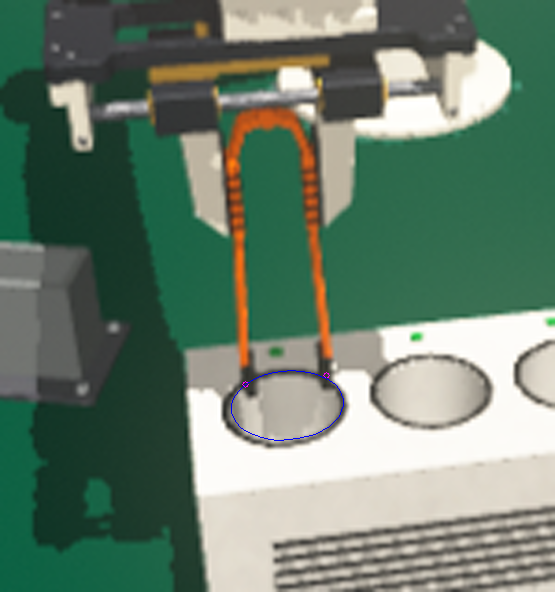

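The jaw tips are seen at (250,390) and (330,385), and the mouth is centred at about (285,408). That puts the tips a few px to the right of centre, so I'll measure it numerically before going in.

```bash
python3 - <<'E'
from h import *
from station import r
o=r.get_obs();p=np.array(o['tool_pos']);print(p)
f=r.grab_frame('scene');im=f['img']
g0=cv2.cvtColor(F['scene']['img'],cv2.COLOR_RGB2GRAY);g=cv2.cvtColor(im,cv2.COLOR_RGB2GRAY)
# ring: predicted ring residual through radial dark-minimum search in scene0
for nm,c in(('w0',(638.2,-97.)),('w1',(631.1,-17.3)),):
  P=proj('scene',np.array([[c[0]+30*np.cos(u),c[1]+30*np.sin(u),130] for u in np.linspace(0,2*np.pi,400)]))
  G=cv2.resize(g0,None,fx=4,fy=4,interpolation=cv2.INTER_CUBIC).astype(float)
  best=min(((np.mean(cv2.remap(G.astype(np.float32),(4*(P[:,0]+dx)+1.5).astype(np.float32)[None],(4*(P[:,1]+dy)+1.5).astype(np.float32)[None],1)),dx,dy) for dx in np.arange(-3,3.1,.25) for dy in np.arange(-3,3.1,.25)))
  print(nm,best)
print(proj('scene',[p+np.array([-21.5*s*np.sin(.087),21.5*s*.996,-120]) for s in(1,-1)]))
print(g[204:220:1,240:276])
E
```

```text
[639.97 -96.13 268.08]
w0 (np.float32(114.871185), np.float64(-1.5), np.float64(0.75))
w1 (np.float32(121.20389), np.float64(-1.25), np.float64(0.75))
[[268.05 210.88]
 [246.09 213.34]]
[[159 159 160 160 155 129 135 116 125 162 161 157 137 102  88 100 126 159
  159 160 160 159 159 161 156 127  59  97 140 152 161 162 162 162 162 162]
 [159 159 159 159 155 130 130  85 100 161 160 155 132  94  90  95 123 159
  159 159 159 158 159 159 160 141  59  91 135 141 150 161 161 162 163 163]
 [159 158 159 159 155 133 130  84  95 160 160 159 153 132 129 131 144 158
  159 160 159 159 158 159 160 140  59  78 103 116 147 161 161 162 163 163]
 [159 159 159 159 154 135 133  95  92 160 159 158 160 160 161 160 160 160
  160 160 160 158 158 159 160 141  58  64  63  94 161 161 162 162 162 163]
 [160 159 160 160 156 137 114  90  88 150 159 160 160 161 161 161 161 161
  160 161 161 160 159 160 160 145  77  60  60 112 191 161 162 162 162 162]
 [160 160 162 160 154 119  67  57  77 131 159 157 144 135 135 133 126 124
  127 129 129 126 133 146 150 146  85  60  59 112 188 162 162 162 161 162]
 [160 161 162 162 14
[... 770 characters left out ...]
 169 173 176 179 179 179 180
  181 182 182 180 180 179 176 176 166 133 123 127 121  86 176 242 251 251]
 [153 118  55  89 165 181 138  52  54 106 183 170 173 177 178 179 180 180
  180 182 182 181 179 179 177 175 175 173 166 163 151  72  93 202 251 251]
 [131  69  68 119 168 190 178 123 147 161 185 169 173 175 178 179 180 180
  180 181 181 181 178 177 177 176 177 169 164 161 146 107  71 178 251 251]
 [ 93  61 101 132 150 189 190 186 204 197 165 168 173 175 177 179 180 180
  179 181 181 179 178 178 176 179 184 173 166 160 153 132  76 155 247 251]
 [ 68  67 108 128 149 188 195 200 204 197 165 169 172 174 176 177 179 178
  179 180 181 180 178 177 176 178 185 178 168 162 154 134  82 115 225 251]]
```

```bash
python3 - <<'E'
from h import *
def holes(n,roi):
  x0,y0,w,h=roi;g=cv2.cvtColor(F[n]['img'],cv2.COLOR_RGB2GRAY)[y0:y0+h,x0:x0+w]
  k=8;G=cv2.resize(g,None,fx=k,fy=k,interpolation=cv2.INTER_LINEAR)
  m=(G<200).astype(np.uint8);cs,_=cv2.findContours(m,cv2.RETR_LIST,cv2.CHAIN_APPROX_NONE)
  out=[]
  for c in cs:
    if cv2.contourArea(c)>100*k*k and cv2.contourArea(c)<1500*k*k:
      e=cv2.fitEllipse(cv2.convexHull(c));out.append(((e[0][0]+.5)/k-.5+x0,(e[0][1]+.5)/k-.5+y0,e[1][0]/k,e[1][1]/k))
  return sorted(out)
T=holes('top',(280,140,100,45));S=holes('scene',(235,200,120,36));print(np.array(T),np.array(S),sep='\n')
x,y,a=628.0,17.5,np.radians(5.07)
W=[np.array([x,y,130])+Rz(a)@[0,l,0] for l in(-115,-35,45)]
for w in W:print(w,proj('top',w),proj('scene',w))
for s,t in zip(S,T[::-1]):print(tri(s[:2],t[:2]),onz('top',t[:2],130))
o=np.array([639.97,-96.13,148])
print('tip ctr pred front',proj('scene',o+[9,0.8,0]))
E
```

```text
[[296.1  161.93  27.22  27.51]
 [328.88 158.74  27.11  27.32]
 [361.55 155.4   26.83  27.49]
 [364.75 183.18   5.23  58.24]]
[[255.63 219.84  17.98  19.96]
 [256.28 219.9   21.73  34.86]
 [294.36 215.24  17.51  20.64]
 [295.99 215.33  20.94  33.97]
 [331.97 210.95  15.55  19.04]
 [334.49 210.88  20.41  33.35]]
[638.16 -97.05 130.  ] [361.73 155.09] [257.2 218.8]
[631.09 -17.36 130.  ] [329.05 158.32] [296.8  214.23]
[624.02  62.32 130.  ] [296.24 161.55] [335.07 209.81]
(array([ 574.2 , -106.53,   77.98]), np.float64(7.2331666227839815)) [ 569.58 -103.03  130.  ]
(array([637.81, -98.02, 126.92]), np.float64(2.051940979927419)) [637.42 -96.58 130.  ]
(array([630.23, -19.7 , 126.77]), np.float64(5.122106328422095)) [630.06 -16.94 130.  ]
(array([621.72,  22.29, 118.08]), np.float64(80.91393824038865)) [623.11  62.66 130.  ]
tip ctr pred front [257.58 214.91]
```

Relative to the mouth, the tips are within about 1.5 mm. I'll make a small correction and descend.

Call:
carry_out([
  [[-0.0018,0.0015,0],0],
  [[0,0,0.015],0],
  [[0,0,0.015],0],
  [[0,0,0.01],0],
  [[0,0,0],0],
])

```text
time_s: 6.48
tool_pos: [636.5, -97.1, 224.5]
tcp_rot: [[0.996, 0.089, -0.004], [0.089, -0.996, 0.0], [-0.003, -0.001, -1.0]]
ft_force: [-0.5, 0.3, -2.1]
gripper_width: 42.2
finger_force: 7.9
```

```bash
python3 go.py 638.3 -97.7 160
```

```text
t 6.4833 p [636.51 -97.11 224.51] yaw 5.106398108495388 tilt z [-0.  0. -1.] F [-0.53  0.29 -2.12] w 42.21261777865862 7.892480939626694
tool delta mm [ 1.96  0.78 64.5 ]
```

Call:
carry_out([
  [[0,0,0],0],
  [[0,0,0],0],
  [[0,0,0],0],
])

```text
time_s: 6.73
tool_pos: [638.7, -96.8, 227.7]
tcp_rot: [[0.996, 0.089, 0.002], [0.089, -0.996, -0.0], [0.002, 0.0, -1.0]]
ft_force: [-0.3, -0.0, -1.2]
gripper_width: 42.0
finger_force: 7.9
```

```bash
python3 go.py 638.3 -97.7 160
```

```text
t 6.7333 p [638.67 -96.8  227.72] yaw 5.116547755701329 tilt z [ 0. -0. -1.] F [-0.27 -0.04 -1.23] w 42.012510090073576 7.892693281173706
tool delta mm [-0.58  0.84 67.72]
```

Call:
carry_out([
  [[0,0.001,0.006],0],
  [[0,0,0.008],0],
  [[0,0,0.008],0],
  [[0,0,0.006],0],
  [[0,0,0],0],
])

```text
time_s: 7.15
tool_pos: [636.7, -97.9, 196.2]
tcp_rot: [[0.996, 0.089, -0.003], [0.089, -0.996, 0.001], [-0.003, -0.001, -1.0]]
ft_force: [-0.3, -0.3, -1.4]
gripper_width: 42.3
finger_force: 7.9
```

Call:
carry_out([
  [[0,0,0.006],0],
  [[0,0,0.006],0],
  [[0,0,0.006],0],
  [[0,0,0],0],
  [[0,0,0],0],
])

```text
time_s: 7.57
tool_pos: [637.7, -97.8, 179.9]
tcp_rot: [[0.996, 0.089, -0.001], [0.089, -0.996, 0.0], [-0.001, -0.0, -1.0]]
ft_force: [0.2, 0.3, -1.0]
gripper_width: 41.9
finger_force: 7.9
```

```bash
python3 go.py 638.3 -97.7 160
```

```text
t 7.5667 p [637.68 -97.85 179.94] yaw 5.112928822909224 tilt z [-0.  0. -1.] F [ 0.25  0.26 -0.99] w 41.946964648237746 7.892740219831467
tool delta mm [ 0.65 -0.09 19.94]
```

Tips are at z of about 60, around the cell, with no contact force. Going down 20 mm more, then squeezing.

Call:
carry_out([
  [[0,0,0.006],0],
  [[0,0,0.006],0],
  [[0,0,0.006],0],
  [[0,0,0.003],0],
  [[0,0,0],0],
])

```text
time_s: 7.98
tool_pos: [637.2, -97.9, 158.2]
tcp_rot: [[0.996, 0.089, -0.002], [0.089, -0.996, 0.0], [-0.002, -0.0, -1.0]]
ft_force: [0.1, -0.4, -1.5]
gripper_width: 42.2
finger_force: 7.9
```

Call:
carry_out([
  [[0,0,0],0],
  [[0,0,0],0],
  [[0,0,0],0],
  [[0,0,0],0],
  [[0,0,0],0],
], jaw=0.036)

```text
time_s: 8.4
tool_pos: [638.1, -97.9, 159.7]
tcp_rot: [[0.996, 0.089, 0.0], [0.089, -0.996, -0.0], [0.0, 0.0, -1.0]]
ft_force: [0.3, -0.1, -2.6]
gripper_width: 39.8
finger_force: 30.0
```

Call:
carry_out([
  [[0,0,0],0],
  [[0,0,0],0],
  [[0,0,0],0],
  [[0,0,0],0],
  [[0,0,0],0],
])

```text
time_s: 8.82
tool_pos: [638.0, -97.9, 159.5]
tcp_rot: [[0.996, 0.089, 0.0], [0.089, -0.996, -0.0], [0.0, 0.0, -1.0]]
ft_force: [0.1, -0.1, -2.2]
gripper_width: 39.7
finger_force: 30.0
```

Call:
carry_out([
  [[0,0,-0.005],0],
  [[0,0,-0.01],0],
  [[0,0,-0.015],0],
  [[0,0,-0.015],0],
  [[0,0,-0.015],0],
])

```text
time_s: 9.23
tool_pos: [638.2, -97.7, 221.2]
tcp_rot: [[0.996, 0.089, 0.001], [0.089, -0.996, 0.0], [0.001, 0.0, -1.0]]
ft_force: [-0.2, -0.8, -1.6]
gripper_width: 40.0
finger_force: 30.0
```

Call:
carry_out([
  [[0,0,-0.02],0],
  [[0,0,-0.02],0],
  [[0,0,-0.02],0],
  [[0,0,-0.02],0],
  [[0,0,-0.015],0],
])

```text
time_s: 9.65
tool_pos: [638.6, -97.6, 317.8]
tcp_rot: [[0.996, 0.089, 0.003], [0.089, -0.996, -0.0], [0.003, 0.001, -1.0]]
ft_force: [0.7, 0.0, -2.4]
gripper_width: 39.4
finger_force: 30.0
```

Call:
carry_out([
  [[0,0,-0.005],0],
  [[0,0,0],0],
  [[0,0,0],0],
  [[0,0,0],0],
  [[0,0,0],0],
])

```text
time_s: 10.07
tool_pos: [637.3, -97.9, 318.1]
tcp_rot: [[0.996, 0.089, -0.002], [0.089, -0.996, 0.0], [-0.002, -0.001, -1.0]]
ft_force: [-0.6, 0.2, -2.5]
gripper_width: 39.4
finger_force: 30.0
```

```bash
python3 go.py 424.7 215.1 320 12.4;python3 - <<'E'
from h import *
from station import r
f=r.grab_frame('scene');np.savez('scene2.npz',**f);im=f['img'][60:260,190:420,::-1]
cv2.imwrite('pics/g4.png',cv2.resize(im,None,fx=3,fy=3,interpolation=cv2.INTER_CUBIC))
E
```

```text
t 10.0667 p [637.28 -97.89 318.07] yaw 5.11806103056663 tilt z [-0.  0. -1.] F [-0.61  0.23 -2.48] w 39.41490613462242 29.986789226531982
turn -7.28193896943337
tool delta mm [-140.41 -351.33   -1.93]
```

View pics/g4.png

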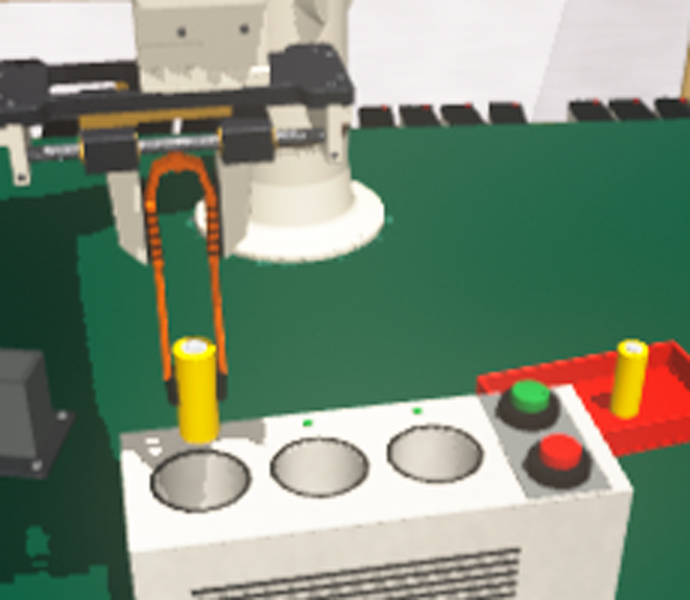

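The cell is held upright in the jaws, from (194,345) to (200,440), and well0 is empty. Carrying it to above the tray.

Call:
carry_out([
  [[0,0,0],-2.4],
  [[0,0,0],-2.4],
  [[0,0,0],-2.4],
  [[-0.005,-0.013,0],0],
  [[-0.008,-0.02,0],0],
])

```text
time_s: 10.53
tool_pos: [618.0, -70.0, 318.2]
tcp_rot: [[0.978, 0.208, -0.001], [0.208, -0.978, 0.0], [-0.001, -0.0, -1.0]]
ft_force: [-0.8, 0.9, -1.5]
gripper_width: 40.3
finger_force: 30.0
```

Call:
carry_out([
  [[-0.01,-0.025,0],0],
  [[-0.01,-0.025,0],0],
  [[-0.01,-0.025,0],0],
  [[-0.01,-0.025,0],0],
  [[-0.01,-0.025,0],0],
])

```text
time_s: 10.95
tool_pos: [540.8, 45.0, 319.0]
tcp_rot: [[0.977, 0.212, -0.001], [0.212, -0.977, 0.0], [-0.001, -0.0, -1.0]]
ft_force: [0.7, 0.7, -1.8]
gripper_width: 39.8
finger_force: 30.0
```

Call:
carry_out([
  [[-0.01,-0.025,0],0],
  [[-0.01,-0.025,0],0],
  [[-0.01,-0.025,0],0],
  [[-0.01,-0.025,0],0],
  [[-0.01,-0.025,0],0],
])

```text
time_s: 11.37
tool_pos: [465.1, 156.1, 319.1]
tcp_rot: [[0.977, 0.213, -0.001], [0.213, -0.977, -0.0], [-0.001, 0.0, -1.0]]
ft_force: [0.3, 0.7, -1.5]
gripper_width: 39.8
finger_force: 30.0
```

Call:
carry_out([
  [[-0.01,-0.025,0],0],
  [[-0.01,-0.025,0],0],
  [[-0.007,-0.017,0],0],
  [[0,0,0],0],
  [[0,0,0],0],
])

```text
time_s: 11.78
tool_pos: [424.9, 215.5, 319.4]
tcp_rot: [[0.976, 0.216, 0.0], [0.216, -0.976, -0.001], [-0.0, 0.001, -1.0]]
ft_force: [-0.4, -1.4, -2.3]
gripper_width: 39.8
finger_force: 30.0
```

Call:
carry_out([
  [[0,0,0],0],
  [[0,0,0],0],
])

```text
time_s: 11.95
tool_pos: [426.8, 213.3, 319.2]
tcp_rot: [[0.977, 0.211, -0.0], [0.211, -0.977, -0.001], [-0.0, 0.001, -1.0]]
ft_force: [0.3, -0.2, -1.3]
gripper_width: 40.2
finger_force: 30.0
```

```bash
python3 go.py 424.7 215.1 153.5
```

```text
t 11.95 p [426.82 213.26 319.25] yaw 12.195754365811265 tilt z [-0. -0. -1.] F [ 0.35 -0.24 -1.33] w 40.19997611324666 29.9867382645607
tool delta mm [ -1.62  -2.33 165.74]
```

Call:
carry_out([
  [[-0.001,-0.002,0.02],0],
  [[0,0,0.025],0],
  [[0,0,0.025],0],
  [[0,0,0.025],0],
  [[0,0,0.02],0],
])

```text
time_s: 12.37
tool_pos: [425.2, 214.5, 202.6]
tcp_rot: [[0.978, 0.211, -0.002], [0.211, -0.978, -0.001], [-0.002, 0.0, -1.0]]
ft_force: [0.2, 0.1, -1.5]
gripper_width: 40.0
finger_force: 30.0
```

Call:
carry_out([
  [[0,0,0.015],0],
  [[0,0,0.01],0],
  [[0,0,0.005],0],
  [[0,0,0],0],
  [[0,0,0],0],
])

```text
time_s: 12.78
tool_pos: [425.7, 216.0, 175.0]
tcp_rot: [[0.977, 0.213, 0.001], [0.213, -0.977, 0.0], [0.001, -0.0, -1.0]]
ft_force: [0.2, -0.3, -1.7]
gripper_width: 39.9
finger_force: 30.0
```

Call:
carry_out([
  [[0,0,0.005],0],
  [[0,0,0.005],0],
  [[0,0,0.002],0],
  [[0,0,0],0],
  [[0,0,0],0],
])

```text
time_s: 13.2
tool_pos: [425.1, 216.0, 162.5]
tcp_rot: [[0.977, 0.213, -0.0], [0.213, -0.977, -0.0], [-0.0, 0.0, -1.0]]
ft_force: [0.1, 0.7, -1.2]
gripper_width: 40.0
finger_force: 30.0
```

```bash
python3 go.py 424.7 215.1 153.5
```

```text
t 13.2 p [425.14 215.99 162.53] yaw 12.320306240087996 tilt z [-0. -0. -1.] F [ 0.14  0.66 -1.15] w 39.95451492392257 29.986769556999207
tool delta mm [-0.62  0.78  9.03]
```

Call:
carry_out([
  [[0,0,0.003],0],
  [[0,0,0.002],0],
  [[0,0,0.001],0],
  [[0,0,0],0],
  [[0,0,0],0],
])

```text
time_s: 13.62
tool_pos: [425.1, 216.0, 156.5]
tcp_rot: [[0.977, 0.213, -0.0], [0.213, -0.977, -0.0], [-0.0, 0.0, -1.0]]
ft_force: [0.3, -0.1, -2.8]
gripper_width: 39.7
finger_force: 30.0
```

Call:
carry_out([
  [[0,0,0.001],0],
  [[0,0,0.001],0],
  [[0,0,0],0],
  [[0,0,0],0],
])

```text
time_s: 13.95
tool_pos: [425.1, 215.9, 154.5]
tcp_rot: [[0.977, 0.213, -0.0], [0.213, -0.977, -0.0], [-0.0, 0.0, -1.0]]
ft_force: [-0.3, -0.2, -1.2]
gripper_width: 39.7
finger_force: 30.0
```

Call:
carry_out([
  [[0,0,0.001],0],
  [[0,0,0],0],
  [[0,0,0],0],
])

```text
time_s: 14.2
tool_pos: [425.2, 216.0, 153.5]
tcp_rot: [[0.977, 0.213, -0.0], [0.213, -0.977, -0.0], [-0.0, 0.0, -1.0]]
ft_force: [0.1, 0.7, -1.9]
gripper_width: 39.8
finger_force: 30.0
```

Call:
carry_out([
  [[0,0,0.001],0],
  [[0,0,0],0],
  [[0,0,0],0],
])

```text
time_s: 14.45
tool_pos: [425.3, 215.9, 152.6]
tcp_rot: [[0.977, 0.213, 0.0], [0.213, -0.977, -0.0], [0.0, 0.0, -1.0]]
ft_force: [-0.3, -2.0, 0.3]
gripper_width: 40.1
finger_force: 30.0
```

Call:
carry_out([
  [[0,0,0.0005],0],
  [[0,0,0],0],
  [[0,0,0],0],
])

```text
time_s: 14.7
tool_pos: [425.4, 216.0, 152.2]
tcp_rot: [[0.977, 0.213, 0.001], [0.213, -0.977, 0.0], [0.0, 0.0, -1.0]]
ft_force: [0.2, -0.8, 2.8]
gripper_width: 39.8
finger_force: 30.0
```

Call:
carry_out([
  [[0,0,0],0],
  [[0,0,0],0],
  [[0,0,0],0],
], jaw=0.0405)

```text
time_s: 14.95
tool_pos: [425.0, 216.1, 151.9]
tcp_rot: [[0.977, 0.213, -0.0], [0.213, -0.977, 0.0], [-0.0, -0.0, -1.0]]
ft_force: [0.1, 0.2, -0.9]
gripper_width: 40.7
finger_force: 15.9
```

Call:
carry_out([
  [[0,0,0],0],
  [[0,0,0],0],
  [[0,0,0],0],
  [[0,0,0],0],
], jaw=0.0425)

```text
time_s: 15.28
tool_pos: [425.2, 216.0, 152.0]
tcp_rot: [[0.977, 0.213, -0.0], [0.213, -0.977, 0.0], [-0.0, -0.0, -1.0]]
ft_force: [0.1, -0.8, -0.4]
gripper_width: 42.8
finger_force: 6.4
```

Call:
carry_out([
  [[0,0,-0.003],0],
  [[0,0,-0.006],0],
  [[0,0,-0.01],0],
  [[0,0,-0.01],0],
  [[0,0,-0.01],0],
])

```text
time_s: 15.7
tool_pos: [425.4, 216.3, 192.5]
tcp_rot: [[0.977, 0.213, 0.001], [0.213, -0.977, 0.0], [0.001, -0.0, -1.0]]
ft_force: [0.7, 0.3, -0.3]
gripper_width: 42.6
finger_force: 6.3
```

Call:
carry_out([
  [[0,0,-0.02],0],
  [[0,0,-0.025],0],
  [[0,0,-0.03],0],
  [[0,0,-0.03],0],
  [[0,0,-0.02],0],
])

```text
time_s: 16.12
tool_pos: [425.7, 216.9, 319.9]
tcp_rot: [[0.977, 0.214, 0.004], [0.214, -0.977, 0.001], [0.004, -0.0, -1.0]]
ft_force: [0.2, -0.1, -0.7]
gripper_width: 42.9
finger_force: 6.3
```

```bash
python3 go.py 404.6 -286 320 -11.1;python3 - <<'E'
from h import *
from station import r
f=r.grab_frame('scene');im=f['img'][70:230,240:460,::-1]
cv2.imwrite('pics/g5.png',cv2.resize(im,None,fx=3.5,fy=3.5,interpolation=cv2.INTER_CUBIC))
E
```

```text
t 16.1167 p [425.74 216.93 319.89] yaw 12.355216993247684 tilt z [ 0.  0. -1.] F [ 0.16 -0.11 -0.67] w 42.86224389075073 6.347282901406288
turn 23.45521699324768
tool delta mm [ 76.08 497.59  -0.11]
```

View pics/g5.png

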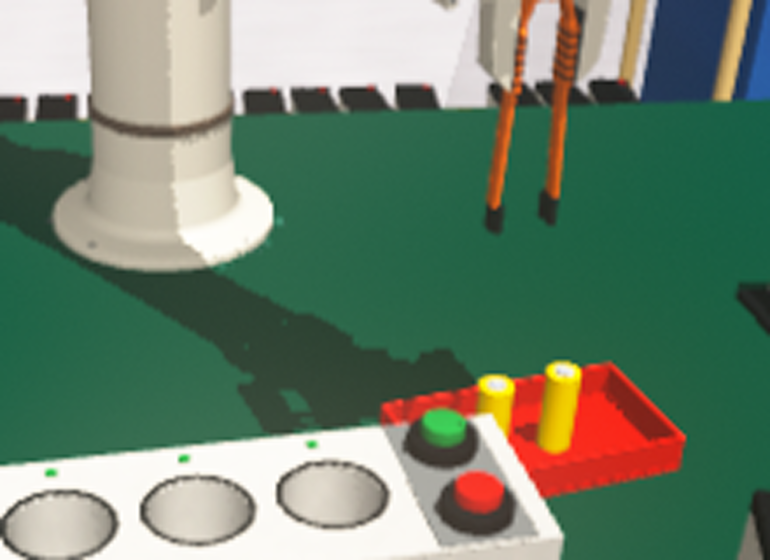

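The new cell stands upright in the tray at (495,400), beside the old one at (560,400), and the tongs are clear above. Returning the tongs by way of a waypoint further out.

Call:
carry_out([
  [[0,0,0],5.9],
  [[0,0,0],5.9],
  [[0,0,0],5.9],
  [[0,0,0],5.8],
  [[0,0,0],0],
])

```text
time_s: 16.58
tool_pos: [425.1, 216.1, 316.8]
tcp_rot: [[0.98, -0.197, 0.001], [-0.197, -0.98, -0.0], [0.001, -0.0, -1.0]]
ft_force: [0.3, 1.1, -1.1]
gripper_width: 42.7
finger_force: 6.3
```

Call:
carry_out([
  [[0.01,0.016,0],0],
  [[0.018,0.028,0],0],
  [[0.018,0.028,0],0],
  [[0.018,0.028,0],0],
  [[0.018,0.028,0],0],
])

```text
time_s: 17.0
tool_pos: [481.1, 73.3, 316.8]
tcp_rot: [[0.982, -0.19, 0.001], [-0.19, -0.982, -0.0], [0.001, 0.0, -1.0]]
ft_force: [1.0, 0.5, -0.2]
gripper_width: 42.6
finger_force: 6.3
```

Call:
carry_out([
  [[0.018,0.028,0],0],
  [[0.018,0.028,0],0],
  [[0.018,0.03,0],0],
  [[0.004,0.03,0],0],
  [[-0.008,0.033,0],0],
])

```text
time_s: 17.42
tool_pos: [502.7, -82.8, 316.5]
tcp_rot: [[0.982, -0.19, 0.002], [-0.19, -0.982, 0.001], [0.002, -0.002, -1.0]]
ft_force: [1.6, -0.6, -1.6]
gripper_width: 42.9
finger_force: 6.4
```

Call:
carry_out([
  [[-0.009,0.033,0],0],
  [[-0.009,0.033,0],0],
  [[-0.009,0.033,0],0],
  [[-0.009,0.033,0],0],
  [[-0.009,0.033,0],0],
])

```text
time_s: 17.83
tool_pos: [423.9, -235.7, 316.7]
tcp_rot: [[0.982, -0.19, 0.001], [-0.19, -0.982, -0.0], [0.001, 0.0, -1.0]]
ft_force: [0.2, -0.4, -0.8]
gripper_width: 42.9
finger_force: 6.3
```

Call:
carry_out([
  [[-0.009,0.03,0],0],
  [[-0.004,0.01,0],0],
  [[0,0,0],0],
  [[0,0,0],0],
  [[0,0,0],0],
])

```text
time_s: 18.25
tool_pos: [405.3, -269.5, 316.3]
tcp_rot: [[0.982, -0.191, 0.001], [-0.191, -0.982, 0.001], [0.001, -0.001, -1.0]]
ft_force: [0.8, -0.7, -0.8]
gripper_width: 42.3
finger_force: 6.3
```

```bash
python3 go.py 403 -279.5 220 -11
```

```text
t 18.25 p [ 405.32 -269.53  316.3 ] yaw -10.986428763174802 tilt z [ 0.  0. -1.] F [ 0.76 -0.7  -0.82] w 42.349968325401115 6.345988288521767
turn 0.01357123682519834
tool delta mm [-0.38 10.23 96.3 ]
```

Call:
carry_out([
  [[0,0.005,0.01],0],
  [[0,0.005,0.025],0],
  [[0,0,0.03],0],
  [[0,0,0.025],0],
  [[0,0,0.006],0],
])

```text
time_s: 18.67
tool_pos: [400.5, -278.4, 215.7]
tcp_rot: [[0.982, -0.191, -0.005], [-0.191, -0.982, 0.005], [-0.006, -0.004, -1.0]]
ft_force: [-0.9, 0.9, -0.7]
gripper_width: 42.5
finger_force: 6.3
```

Call:
carry_out([
  [[0,0,0],0],
  [[0,0,0],0],
  [[0,0,0],0],
])

```text
time_s: 18.92
tool_pos: [403.7, -281.3, 221.5]
tcp_rot: [[0.981, -0.193, 0.002], [-0.193, -0.981, -0.001], [0.003, 0.001, -1.0]]
ft_force: [0.2, -0.0, -0.5]
gripper_width: 42.4
finger_force: 6.3
```

```bash
python3 go.py 403 -279.5 126 -11
```

```text
t 18.9167 p [ 403.72 -281.25  221.52] yaw -11.126538689014069 tilt z [ 0. -0. -1.] F [ 0.21 -0.05 -0.5 ] w 42.441142911487226 6.345982700586319
turn -0.12653868901406895
tool delta mm [-1.04 -1.58 95.52]
```

Call:
carry_out([
  [[-0.001,-0.001,0.01],0],
  [[0,0,0.015],0],
  [[0,0,0.015],0],
  [[0,0,0.015],0],
  [[0,0,0.015],0],
])

```text
time_s: 19.33
tool_pos: [402.1, -280.3, 150.1]
tcp_rot: [[0.981, -0.194, 0.002], [-0.194, -0.981, -0.001], [0.002, 0.001, -1.0]]
ft_force: [-0.3, -0.2, -1.7]
gripper_width: 42.6
finger_force: 6.3
```

Call:
carry_out([
  [[0,0,0.01],0],
  [[0,0,0.008],0],
  [[0,0,0.005],0],
  [[0,0,0],0],
  [[0,0,0],0],
])

```text
time_s: 19.75
tool_pos: [401.9, -280.0, 127.4]
tcp_rot: [[0.981, -0.194, 0.001], [-0.194, -0.981, -0.0], [0.001, 0.0, -1.0]]
ft_force: [0.3, 0.3, -1.1]
gripper_width: 42.5
finger_force: 5.5
```

```bash
python3 go.py 403 -279.5 126
```

```text
t 19.75 p [ 401.92 -279.98  127.35] yaw -11.177550895917904 tilt z [ 0. -0. -1.] F [ 0.32  0.28 -1.11] w 42.4555959186345 5.510525330901146
tool delta mm [ 0.97 -0.68  1.35]
```

Call:
carry_out([
  [[0,0,0.001],0],
  [[0,0,0],0],
  [[0,0,0],0],
])

```text
time_s: 20.0
tool_pos: [401.8, -280.1, 126.5]
tcp_rot: [[0.981, -0.194, 0.001], [-0.194, -0.981, -0.001], [0.001, 0.0, -1.0]]
ft_force: [0.1, -1.0, -1.5]
gripper_width: 42.3
finger_force: 5.5
```

Call:
carry_out([
  [[0,0,0],0],
  [[0,0,0],0],
  [[0,0,0],0],
  [[0,0,0],0],
  [[0,0,0],0],
], jaw=0.055)

```text
time_s: 20.42
tool_pos: [401.7, -279.9, 126.1]
tcp_rot: [[0.981, -0.194, 0.0], [-0.194, -0.981, -0.0], [0.0, 0.0, -1.0]]
ft_force: [-0.9, -0.1, -0.2]
gripper_width: 55.1
finger_force: 0.0
```

Call:
carry_out([
  [[0,0,0],0],
  [[0,0,0],0],
  [[0,0,0],0],
  [[0,0,0],0],
  [[0,0,0],0],
], jaw=0.085)

```text
time_s: 20.83
tool_pos: [401.6, -279.9, 126.0]
tcp_rot: [[0.981, -0.194, 0.0], [-0.194, -0.981, -0.0], [0.0, -0.0, -1.0]]
ft_force: [0.2, 0.6, 0.0]
gripper_width: 83.0
finger_force: 0.0
```

```bash
python3 go.py 403 -279.5 126
```

```text
t 20.8333 p [ 401.59 -279.86  126.04] yaw -11.187282733483679 tilt z [ 0. -0. -1.] F [0.19 0.57 0.05] w 83.00487012673474 0.0
tool delta mm [ 1.32 -0.63  0.04]
```

Released. Raising straight up, then checking the tongs numerically.

Call:
carry_out([
  [[0,0,-0.01],0],
  [[0,0,-0.02],0],
  [[0,0,-0.03],0],
  [[0,0,-0.03],0],
  [[0,0,-0.03],0],
])

```text
time_s: 21.25
tool_pos: [401.4, -279.4, 247.9]
tcp_rot: [[0.981, -0.194, 0.0], [-0.194, -0.981, 0.0], [-0.0, -0.0, -1.0]]
ft_force: [0.6, -1.2, -0.0]
gripper_width: 84.9
finger_force: 0.0
```

Call:
carry_out([
  [[0,0,-0.03],0],
  [[0,0,-0.01],0],
  [[0,0,0],0],
  [[0,0,0],0],
  [[0,0,0],0],
])

```text
time_s: 21.67
tool_pos: [400.6, -279.3, 284.7]
tcp_rot: [[0.981, -0.194, -0.002], [-0.194, -0.981, 0.001], [-0.002, -0.001, -1.0]]
ft_force: [-1.0, 1.0, -0.6]
gripper_width: 85.2
finger_force: 0.0
```

```bash
python3 go.py 585 136.8 286 5;python3 - <<'E'
from h import *
from station import r
f=r.grab_frame('scene');np.savez('scene3.npz',**f)
for im in(F['scene']['img'],f['img']):
  h=cv2.cvtColor(im[135:225,150:220],cv2.COLOR_RGB2HSV)
  m=cv2.inRange(h,(5,150,90),(22,255,255));x,y,w,hh=cv2.boundingRect(m);print(x+150,y+135,w,hh,m.sum()//255)
E
```

```text
t 21.6667 p [ 400.61 -279.32  284.7 ] yaw -11.18570490197101 tilt z [-0.  0. -1.] F [-1.    1.   -0.57] w 85.24244743430559 0.0
turn -16.185704901971008
tool delta mm [ 219.95 -398.46   -1.3 ]
167 148 26 38 352
168 146 27 40 351
```

The tongs stand in the holder with the same outline as before. Closing the gripper and moving above the start button.

Call:
carry_out([
  [[0.004,-0.015,0],0],
  [[0.008,-0.034,0],0],
  [[0.008,-0.034,0],0],
  [[0.008,-0.034,0],0],
  [[0.008,-0.034,0],0],
], jaw=0)

```text
time_s: 22.13
tool_pos: [465.6, -137.1, 284.4]
tcp_rot: [[0.981, -0.195, -0.003], [-0.195, -0.981, 0.001], [-0.003, -0.001, -1.0]]
ft_force: [-0.1, -0.5, 0.1]
gripper_width: 56.4
finger_force: 0.0
```

Call:
carry_out([
  [[0.008,-0.036,0],0],
  [[0.008,-0.036,0],0],
  [[0.008,-0.036,0],0],
  [[0.008,-0.036,0],0],
  [[0.008,-0.036,0],0],
])

```text
time_s: 22.55
tool_pos: [539.8, 31.7, 284.3]
tcp_rot: [[0.981, -0.194, -0.003], [-0.194, -0.981, 0.0], [-0.003, 0.0, -1.0]]
ft_force: [1.0, 0.1, 0.0]
gripper_width: 23.2
finger_force: 0.0
```

Call:
carry_out([
  [[0.008,-0.034,0],0],
  [[0.008,-0.034,0],0],
  [[0.007,-0.028,0],0],
  [[0.001,-0.017,0],0],
  [[0,0,0],0],
])

```text
time_s: 22.97
tool_pos: [584.8, 142.1, 284.0]
tcp_rot: [[0.982, -0.187, -0.003], [-0.187, -0.982, 0.004], [-0.004, -0.003, -1.0]]
ft_force: [-0.2, -0.2, 0.1]
gripper_width: 0.6
finger_force: 0.0
```

Call:
carry_out([
  [[0,0,0],0],
  [[0,0,0],0],
  [[0,0,0],0],
  [[0,0,0],0],
])

```text
time_s: 23.3
tool_pos: [585.7, 134.5, 285.7]
tcp_rot: [[0.981, -0.196, -0.001], [-0.196, -0.981, -0.001], [-0.0, 0.001, -1.0]]
ft_force: [-0.4, 1.0, 0.1]
gripper_width: 0.3
finger_force: 0.0
```

```bash
python3 go.py 585 136.8 175
```

```text
t 23.3 p [585.68 134.47 285.68] yaw -11.321054183537706 tilt z [-0. -0. -1.] F [-0.4   1.03  0.06] w 0.2978663733322846 0.0
tool delta mm [ -1.08  -2.27 110.68]
```

Call:
carry_out([
  [[-0.001,-0.002,0.02],0],
  [[0,0,0.03],0],
  [[0,0,0.03],0],
  [[0,0,0.02],0],
  [[0,0,0.008],0],
])

```text
time_s: 23.72
tool_pos: [583.3, 136.3, 174.8]
tcp_rot: [[0.981, -0.196, -0.005], [-0.196, -0.981, -0.002], [-0.004, 0.003, -1.0]]
ft_force: [-0.9, -0.2, 0.4]
gripper_width: 0.6
finger_force: 0.0
```

Call:
carry_out([
  [[0,0,0],0],
  [[0,0,0],0],
  [[0,0,0],0],
  [[0,0,0],0],
])

```text
time_s: 24.05
tool_pos: [586.4, 138.7, 179.9]
tcp_rot: [[0.981, -0.194, 0.003], [-0.194, -0.981, 0.001], [0.003, -0.001, -1.0]]
ft_force: [-0.5, 0.1, 0.2]
gripper_width: 0.5
finger_force: 0.0
```

Call:
carry_out([
  [[0,0,0.003],0],
  [[0,0,0.003],0],
  [[0,0,0.003],0],
  [[0,0,0],0],
  [[0,0,0],0],
])

```text
time_s: 24.47
tool_pos: [585.6, 138.5, 169.3]
tcp_rot: [[0.981, -0.194, 0.001], [-0.194, -0.981, 0.0], [0.001, -0.0, -1.0]]
ft_force: [1.0, 0.4, 2.2]
gripper_width: 0.4
finger_force: 1.2
```

Call:
carry_out([
  [[0,0,0.002],0],
  [[0,0,0],0],
  [[0,0,0],0],
])

```text
time_s: 24.72
tool_pos: [585.6, 138.5, 167.3]
tcp_rot: [[0.981, -0.194, 0.001], [-0.194, -0.981, 0.0], [0.001, -0.0, -1.0]]
ft_force: [1.2, 0.2, 3.6]
gripper_width: 0.2
finger_force: 1.8
```

Call:
carry_out([
  [[0,0,0.002],0],
  [[0,0,0],0],
  [[0,0,0],0],
])

```text
time_s: 24.97
tool_pos: [585.6, 138.5, 165.3]
tcp_rot: [[0.981, -0.194, 0.001], [-0.194, -0.981, 0.0], [0.001, -0.0, -1.0]]
ft_force: [1.3, 0.0, 3.5]
gripper_width: 0.2
finger_force: 2.4
```

Call:
carry_out([
  [[0,0,0.001],0],
  [[0,0,0],0],
  [[0,0,0],0],
])

```text
time_s: 25.22
tool_pos: [585.6, 138.6, 165.1]
tcp_rot: [[0.981, -0.194, 0.001], [-0.194, -0.981, -0.0], [0.001, -0.0, -1.0]]
ft_force: [-1.5, -1.0, 10.0]
gripper_width: 0.7
finger_force: 4.9
```

Call:
carry_out([
  [[0,0,0.0005],0],
  [[0,0,0],0],
  [[0,0,0],0],
])

```text
time_s: 25.47
tool_pos: [585.7, 138.6, 165.0]
tcp_rot: [[0.981, -0.194, 0.001], [-0.194, -0.981, -0.0], [0.001, 0.0, -1.0]]
ft_force: [-2.1, -1.7, 12.9]
gripper_width: 0.6
finger_force: 6.4
```

Call:
carry_out([
  [[0,0,-0.003],0],
  [[0,0,-0.01],0],
  [[0,0,-0.03],0],
  [[0,0,-0.04],0],
  [[0,0,-0.02],0],
])

```text
time_s: 25.88
tool_pos: [585.5, 139.3, 270.0]
tcp_rot: [[0.981, -0.193, 0.002], [-0.193, -0.981, 0.001], [0.001, -0.001, -1.0]]
ft_force: [0.8, -0.5, 0.2]
gripper_width: 0.6
finger_force: 0.0
```

Call:
carry_out([
  [[0,0,0],0],
  [[0,0,0],0],
  [[0,0,0],0],
  [[0,0,0],0],
  [[0,0,0],0],
])

```text
time_s: 26.3
tool_pos: [584.2, 138.1, 264.9]
tcp_rot: [[0.981, -0.194, -0.003], [-0.194, -0.981, -0.0], [-0.003, 0.001, -1.0]]
ft_force: [-0.9, -1.5, -0.3]
gripper_width: 0.4
finger_force: 0.0
```

```bash
python3 - <<'E'
from h import *
from station import r
f=r.grab_frame('scene')
h=cv2.cvtColor(f['img'],cv2.COLOR_RGB2HSV);m=cv2.inRange(h[150:215,360:440],(24,150,120),(34,255,255))
n,_,st,c=cv2.connectedComponentsWithStats(m);print([(s[:5].tolist()) for s in st[1:] if s[4]>8])
print(r.get_obs()['ft_force']);print(r.finish_job())
E
```

```text
[[35, 23, 11, 25, 161], [16, 27, 11, 16, 85]]
[0.39 0.27 1.17]
the job is handed in; nothing more can be done
None
```

The job is handed in at about 26 s: the yellow cell stands upright in the reject tray beside the old one, the tongs are back in their holder, and the start button was pressed down to its stop and released; the verdict has not been reported.

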